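Set the slicing guide's angle and lock its stop leg at the index tab

TASK

Set up the bread slicing guide: first swing its knife-guide arm to 30 degrees (the long middle tick). Then slide the spring-loaded stop leg out along its rail until its stop plate is level with the small upright index tab, with the cam lever still open, and while holding it there squeeze the cam lever fully shut against the grip fin. Finish while still gripping the leg by fin and lever, plate level with the tab, and leave the index tab and the other things on the worktop where they are.

Things in the scene. Friction and masses are not known exactly. Their poses are not given: they have to be found in the camera images.
- slicing_guide: Fixed slicing guide: wooden board 150 x 250 mm, 18 mm high, fence 48 mm high along its far edge. A rail 30 mm wide (top 24 mm up) runs 230 mm out of its right end to a black end foot. Origin at worktop height near the board's middle; x points to the fence (away from the robot), y left along the board; the rail runs along -y at x = 0. Its place and yaw vary.
- guide_arm (a joint): Angle (rad) of the steel knife-guide arm about its pivot at the fence. 0: square to the fence, pointing to -x of the guide; grows as its free end swings left (+y of the guide), to 1.05. Black ticks on the board near the arm's foot: 0, 15, 30 (the long one), 45, 60 degrees. Wanted: 30 degrees (0.524). It stays where it is left; 1 N at the knob moves it.
- swing_pivot (a point): Point on the arm's upright pivot axis at the fence, at the height of the slotted bar (56 mm above the worktop).
- swing_knob (a point): Middle of the round upright black knob on the arm's free end, 120 mm from the pivot axis: 18 mm in diameter, from 62 to 98 mm above the worktop (this point at 82 mm). Under it the bar is 26 mm wide, its top at 62 mm. Can be gripped from above and carried round the pivot.
- stop_leg: Stop leg on the rail: saddle with two upright plates (100 mm across the rail, 5 mm thick, 49 mm apart, tops 87 and 82 mm up), fin and cam lever between them. The plate nearer the board is the stop plate; origin in its mid-plane at worktop height. Slides 135 mm along -y of the guide; a 2 to 3 N spring draws it back. Open fingers in the 44 mm pocket between the plates can push it.
- stop_mark (a point): Front end (robot side) of the stop plate, in its mid-plane, 36 mm above the worktop: the point that must come level with the index tab along the rail.
- leg_grip (a point): Where to grip the leg: centre of the shut pair of fin and lever (22 mm thick together across the rail, along the guide's x), mid-way between the two plates, 62 mm above the worktop. 24.5 mm from the stop plate's mid-plane along -y of the guide. Fingers must close across the rail.
- fin_top (a point): Centre of the top edge of the black grip fin fixed upright on the leg on the fence side of the leg_grip point: 12 mm thick across the rail, 44 mm along it, top at 82 mm above the worktop; its outer face lies 11 mm from leg_grip towards the fence. 
- cam_lever (a joint): Angle of the cam lever, rad: 0 shut (flat against the fin), up to 0.5 open (leaning away from the fin towards the robot side). It hinges on an axis along the rail, 37 mm above the worktop; its stiff cam stays where it is left and takes about 3 to 8 N at the paddle to shut. Shut, its cam clamps the leg on the rail.
- lever_top (a point): Centre of the top edge of the steel paddle of the cam lever, 8 to 10 mm thick, 34 mm along the rail, reaching 44 mm up from its hinge axis. Wide open, its top edge stands about 32 mm from leg_grip on the robot side; shut, its outer face is 11 mm from it.
- index_mark (a point): Top of the index tab, in its mid-plane: a steel upright plate 16 mm wide and 5 mm thick, top 36 mm above the worktop, on a thin rod along the robot side of the rail, 60 mm from the rail's centre line. It marks the wanted place of the stop plate, varies, and must not be shifted (it slides only stiffly).
- mug: White dotted mug, 82 x 117 x 91 mm, bystander. Origin under its middle.
- salt_shaker: Salt shaker, 44 mm wide, 90 mm tall, bystander behind the guide.
- garlic: Garlic bulb, 60 mm, bystander behind the guide.
- pepper_mill: Dark wooden pepper mill, 58 mm wide, 170 mm tall, bystander behind the guide.

How it is judged:
By the outcome, as a careful person would: the job done as asked, in the order asked, and still so for the second after the job is handed in, while the arm keeps its last pose, push and grip.
It also fails if it takes over 45 s, if anything falls off the work surface, if the arm or the gripper's body presses on something with over 40 N, if the wrist force passes 120 N, or if a joint passes its speed limit or range.

ROBOT

A 6-joint arm with a two-finger parallel gripper is mounted at the origin on a cart in front of the work surface, level with it; the furniture and walls round the work are solid. World frame = base frame: x ahead of the robot, y to its left, z up, the work surface at z = 0. Lengths are in mm, angles in rad, forces in N, time in s.
With the tool pointing down it reaches from about 350 to 875 mm from the base axis. Payload 4.2 kg.
Tool frame: the origin (TCP) lies at the very end of the fingers, on their centre line; the grasp point (between the pads) lies 19 mm behind it; z points along the fingers, y is the line along which they close (so a half turn about z gives the same grasp; the last joint's range is limited). The gripper opens to 85 mm and grips with 20 to 120 N. Pads are 22 mm wide; open, the fingers measure 114 mm over their backs; the gripper's body (76 mm by 85 mm) begins 54 mm behind the grasp point. The pads swing forward as they close: fully open they stand 13 mm farther back than shut.
Start: joints at [1.527, 0.385, 0.008, 0, -1.194, -0.259], TCP at [186.339, 596.554, 231.312] pointing down, gripper open.
Joint ranges: [-3.14, 3.14], [-1.21, 2.06], [-1.07, 1.41], [-3.16, 2.05], [-2.99, -0.16], [-3.1, 3.1]. Speed limits (rad/s): [2.79, 2.79, 3.14, 3.14, 3.14, 3.14].

INTERFACE

Orientations are given as a unit quaternion [x, y, z, w].
In Python, from bench import arm, optics gives the robot as it stands. The module is installed in compiled form; this text tells all that it offers.
- The arm moves only by the tool step_arm, never from a script. Its argument "motion" is a list of rows, each an object with "dr": the turn, a rotation vector about the tool's x, y, z in units of 8 degrees (1.0 is 8 degrees), a list of three; "slide": the shift along the tool's x, y, z in mm, a list of three; "jaw": the finger opening in mm, from 0 to 85.4. A call has exactly 8 rows; each row is the pose to reach, as a shift and turn from the pose commanded when the call began, along the tool's axes at that moment; what a row does not reach only later rows make up. A row lasts 1/8 s, in which the tool goes at most 62.5 mm and 10.7 degrees, less where a joint would pass 70% of its speed; a pose out of reach is approached as far as the arm can. A call with a gripper value outside its range is refused whole. The fingers move at their own pace and stop on an object; the grip force is fixed at half the most. Time passes only in rows, so rows that repeat a pose let the fingers close, or fill a call up. It gives the time, the measured TCP pose, the force, the opening and the grip force at its end, in the units of the state.
- arm.read_state(): the state, without advancing time (a new reading comes with each control period).
- optics.get_image(name): name is "side" or "top" or "wrist"; returns the picture (420x560x3 uint8, blue, green, red); there is no depth.
- optics.camera_info(name): a dict with "camera_matrix" (3x3 intrinsics, pixels), "view" (4x4, takes a point from world to camera coordinates); the wrist camera has in their place "T_tool_cam" (4x4, takes a point from camera to tool coordinates, whose origin is the TCP and whose axes are the flange's). Camera axes: x right, y up, looking along -z (the intrinsics and any distortion apply to the point x, -y, -z); pixel columns grow to the right and rows downward; lengths in mm; the calibration is good to about 2 mm. The wrist camera is an equidistant fisheye: a pixel r from the principal point sees the ray r / f radians off the axis. A picture is of the moment at which its call begins: read the wrist's pose just before it. camera_info takes no time and is no camera call.
- arm.job_done(): hands the job in; it is judged then, once.
The state is a dict: "clock": time; "joints": joint angles; "joint_vel": joint speeds; "joint_efforts": joint torques, N m; "position": TCP position; "ee_rot": TCP orientation; "contact_force": force on the tool from outside, world axes, zero at the start; "wrist_torque": the same for the moment, N m; "gripper_width": finger opening in mm; "grasp_force": force on a finger pad.
Only numpy, scipy, OpenCV 4.12 (cv2) and the standard library are available. Lean on these libraries where they do the work, as an engineer would, in place of code of your own. Each camera call takes 0.05 s, during which the arm holds its last target. There are 200 camera calls.

## Working session

There is one attempt and no reset: what is moved stays moved. The work goes in short steps, Python scripts to look and compute and a tool call to move; the robot and the scene stay as the last step left them, time stands still between calls to the robot, and variables do not carry over. Pictures are saved under pics/ and viewed, at most 10 in all, crops included, and the job is handed in when it is done.

Besides the shell and the picture viewer there is one more tool, called after "Emit:" as name(argument=value, ...) on one line, values as JSON. step_arm: Moves the arm, as the interface text tells. Its arguments: {"type":"object","properties":{"motion":{"type":"array","items":{"type":"object","properties":{"dr":{"type":"array","items":{"type":"number"}},"slide":{"type":"array","items":{"type":"number"}},"jaw":{"type":"number"}}}}},"required":["motion"]}

```bash
mkdir -p pics
python3 - <<'E'
from bench import arm, optics
import cv2, numpy as np
np.set_printoptions(precision=4,suppress=True)
s=arm.read_state();print(s)
for n in("top","side","wrist"):
    cv2.imwrite(f"pics/{n}0.png",optics.get_image(n)); 
    for k,v in optics.camera_info(n).items(): print(n,k,v)
E
```

```text
{'clock': 0.0, 'joints': array([ 1.5266,  0.3856,  0.0066, -0.0005, -1.194 , -0.2586]), 'joint_vel': array([-0.0014, -0.0006,  0.0004,  0.0002,  0.0011, -0.0005]), 'joint_efforts': array([  0.0011, -39.2288,  18.8395,   4.1859,  -0.0046,  -0.    ]), 'position': array([186.1778, 595.9972, 230.2054]), 'ee_rot': array([ 0.9885, -0.1509, -0.0001,  0.0011]), 'contact_force': array([ 0.2352,  0.2289, -0.16  ]), 'wrist_torque': array([-0.0022,  0.0501, -0.0167]), 'grasp_force': 0.0, 'gripper_width': 85.49336118990705}
top camera_matrix [[468.9576   0.     274.7273]
 [  0.     468.9576 203.732 ]
 [  0.       0.       1.    ]]
top view [[    0.0202    -0.9996     0.0196    86.9773]
 [    0.9868     0.0231     0.1601  -606.1461]
 [   -0.1605     0.0161     0.9869 -1023.8714]
 [    0.         0.         0.         1.    ]]
side camera_matrix [[382.3644   0.     272.6975]
 [  0.     382.3644 211.8099]
 [  0.       0.       1.    ]]
side view [[   0.844    -0.5358   -0.0224 -434.0625]
 [   0.3682    0.5486    0.7506 -342.6739]
 [  -0.3899   -0.6418    0.6604 -611.6769]
 [   0.        0.        0.        1.    ]]
wrist camera_matrix [[325.1923   0.     279.8084]
 [  0.     325.1923 207.7905]
 [  0.       0.       1.    ]]
wrist T_tool_cam [[   0.001     0.9595    0.2818   71.9278]
 [   1.       -0.0012    0.0005    0.779 ]
 [   0.0008    0.2818   -0.9595 -141.6166]
 [   0.        0.        0.        1.    ]]
```

View pics/top0.png

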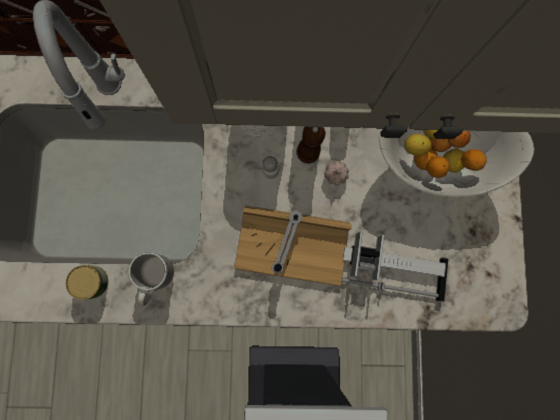

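View pics/side0.png

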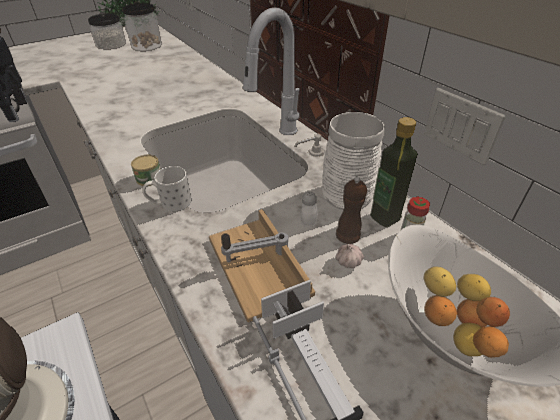

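The top view shows the board at about (295,248), the arm knob at (278,268), the pivot at (296,216), the leg at about (367,258), the rail running to the foot at (443,280), and the index tab at about (380,288). I'll enlarge both views to measure.

Run:
```python
import cv2
a=cv2.imread("pics/top0.png")[195:325,225:460]
cv2.imwrite("pics/topc.png",cv2.resize(a,None,fx=3.4,fy=3.4,interpolation=cv2.INTER_CUBIC))
a=cv2.imread("pics/side0.png")[200:420,200:370]
cv2.imwrite("pics/sidec.png",cv2.resize(a,None,fx=2.7,fy=2.7,interpolation=cv2.INTER_CUBIC))
```

```text
(no output)
```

View pics/topc.png

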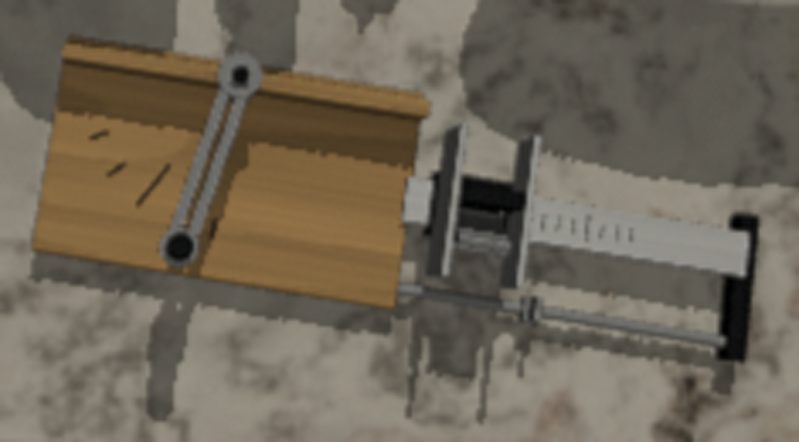

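View pics/sidec.png

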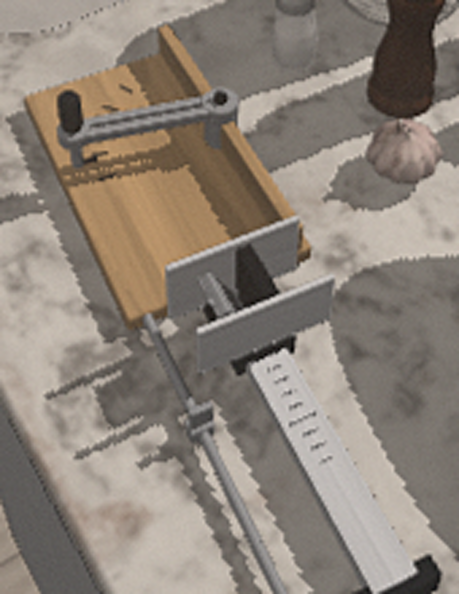

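```bash
cat > h.py <<'E'
import numpy as np, cv2
from bench import arm, optics
from scipy.spatial.transform import Rotation as R
def proj(n,P,info={}):
    c=info.get(n) or info.setdefault(n,optics.camera_info(n)); V=np.array(c["view"]);K=np.array(c["camera_matrix"])
    p=V[:3,:3]@np.asarray(P,float)+V[:3,3]
    return K[0,0]*p[0]/-p[2]+K[0,2], K[1,1]*-p[1]/-p[2]+K[1,2]
E
cat > fit.py <<'E'
from h import *
from scipy.optimize import least_squares
T=lambda u,v:("top",225+(u+.5)/3.4-.5,195+(v+.5)/3.4-.5)
S=lambda u,v:("side",200+(u+.5)/2.7-.5,200+(v+.5)/2.7-.5)
def G(p,x,y,z):
    c,s=np.cos(p[2]),np.sin(p[2]); return [p[0]+c*x-s*y,p[1]+s*x+c*y,z]
# p: X,Y,yaw,pivx,pivy,th,leg,tab
knob=lambda p,z:G(p,p[3]-120*np.cos(p[5]),p[4]+120*np.sin(p[5]),z)
obs=[(T(33,248),lambda p:G(p,-75,125,18)),(T(394,306),lambda p:G(p,-75,-125,18)),
(T(66,38),lambda p:G(p,75,125,48)),(T(430,96),lambda p:G(p,75,-125,48)),
(T(240,76),lambda p:G(p,p[3],p[4],64)),(T(179,246),lambda p:knob(p,98)),
(T(458,125),lambda p:G(p,50,p[6],87)),(T(444,273),lambda p:G(p,-50,p[6],87)),
(T(532,137),lambda p:G(p,50,p[6]-49,82)),(T(517,285),lambda p:G(p,-50,p[6]-49,82)),
(T(531,302),lambda p:G(p,-60,p[7],36)),
(S(25,100),lambda p:G(p,-75,125,18)),(S(163,28),lambda p:G(p,75,125,48)),(S(130,318),lambda p:G(p,-75,-125,18)),
(S(222,97),lambda p:G(p,p[3],p[4],64)),(S(69,97),lambda p:knob(p,98)),
(S(168,268),lambda p:G(p,-50,p[6],87)),(S(297,221),lambda p:G(p,50,p[6],87)),
(S(200,330),lambda p:G(p,-50,p[6]-49,82)),(S(334,281),lambda p:G(p,50,p[6]-49,82)),
(S(201,407),lambda p:G(p,-60,p[7],36))]
f=lambda p:np.concatenate([np.array(proj(o[0],m(p)))-o[1:] for o,m in obs])
r=least_squares(f,[500,0,-.1,65,0,0,-150,-200],loss='soft_l1')
np.set_printoptions(precision=3,suppress=True)
p=r.x;print(p,np.degrees(p[[2,5]]));print(f(p).reshape(-1,2).round(1).tolist())
np.save("p.npy",p)
print("pivot",G(p,p[3],p[4],56),"knob",knob(p,82)); q=p.copy();q[5]=np.pi/6;print("knob30",knob(q,82))
print("grip",G(p,0,p[6]-24.5,62),"grip goal",G(p,0,p[7]-24.5,62),"travel",p[6]-p[7])
E
python3 fit.py
```

```text
[ 511.94    57.456   -0.126   61.549    4.846  169.843 -140.081 -211.694] [  -7.244 9731.294]
[[-0.8, 2.2], [0.9, 1.3], [-0.8, -2.0], [0.5, -2.9], [-0.3, -0.5], [0.0, -0.1], [1.0, -1.4], [-0.3, 0.8], [0.8, -1.4], [0.2, 0.6], [0.7, 1.6], [-1.8, -0.5], [4.7, -2.1], [-0.3, 2.2], [-0.2, 0.9], [-0.1, 0.0], [-0.7, 0.1], [0.8, -2.2], [-0.7, 0.4], [0.5, -3.1], [-0.2, -0.7]]
pivot [np.float64(573.6081548922591), np.float64(54.502543176503416), 56] knob [np.float64(459.8346237518852), np.float64(92.65465467574256), 82]
knob30 [np.float64(478.08079966866615), np.float64(127.12846419638092), 82]
grip [np.float64(491.18569892395016), np.float64(-105.81111657557338), 62] grip goal [np.float64(482.1551726189246), np.float64(-176.8524419380419), 62] travel 71.61298984543146
```

```bash
cat >> h.py <<'E'
def to(pos,ytool_deg=None):
    s=arm.read_state(); r=R.from_quat(s["ee_rot"]); M=r.as_matrix()
    print("slide",(M.T@(np.array(pos)-s["position"])).round(1), "yaw_y",np.degrees(np.arctan2(M[1,1],M[0,1])).round(2),"t",s["clock"])
    if ytool_deg is not None:
        a=np.radians(ytool_deg); Y=np.array([np.cos(a),np.sin(a),0]);Z=np.array([0,0,-1.]);X=np.cross(Y,Z)
        print("dr",(np.degrees((r.inv()*R.from_matrix(np.c_[X,Y,Z])).as_rotvec())/8).round(3))
E
python3 -c "
from h import *
to([460,93,190],-108.5)"
```

```text
slide [411.4 398.5  41.2] yaw_y -107.36 t 0.15
dr [ 0.012 -0.001  0.143]
```

Emit:
step_arm(motion=[{"slide": [41,40,4],"dr": [0,0,0.14],"jaw": 50},{"slide": [82,80,8],"dr": [0,0,0.14],"jaw": 50},{"slide": [123,120,12],"dr": [0,0,0.14],"jaw": 50},{"slide": [164,160,16],"dr": [0,0,0.14],"jaw": 50},{"slide": [205,200,20],"dr": [0,0,0.14],"jaw": 50},{"slide": [246,240,25],"dr": [0,0,0.14],"jaw": 50},{"slide": [287,280,29],"dr": [0,0,0.14],"jaw": 50},{"slide": [328,319,33],"dr": [0,0,0.14],"jaw": 50}])

```text
clock: 1.15
position: [404.7, 192.5, 198.3]
ee_rot: [0.987, -0.16, 0.0, -0.0]
contact_force: [0.8, 1.3, -0.7]
gripper_width: 49.9
grasp_force: 0.0
```

```bash
python3 -c "
from h import *
to([460,93,190],-108.5)"
```

```text
slide [83.9 76.9  8.3] yaw_y -108.44 t 1.15
dr [-0.002 -0.001  0.007]
```

Emit:
step_arm(motion=[{"slide": [42,38,4],"dr": [0,0,0],"jaw": 50},{"slide": [84,77,8],"dr": [0,0,0],"jaw": 50},{"slide": [84,77,8],"jaw": 50,"dr": [0,0,0]},{"slide": [84,77,8],"jaw": 50,"dr": [0,0,0]},{"slide": [84,77,8],"jaw": 50,"dr": [0,0,0]},{"slide": [84,77,8],"jaw": 50,"dr": [0,0,0]},{"slide": [84,77,8],"jaw": 50,"dr": [0,0,0]},{"slide": [84,77,8],"jaw": 50,"dr": [0,0,0]}])

```text
clock: 2.15
position: [459.4, 95.0, 190.4]
ee_rot: [0.987, -0.16, 0.0, -0.0]
contact_force: [-0.0, 0.4, -1.5]
gripper_width: 50.0
grasp_force: 0.0
```

Run:
```python
from h import *
s=arm.read_state(); print(s["position"],s["ee_rot"])
im=optics.get_image("wrist"); cv2.imwrite("pics/w1.png",im)
cv2.imwrite("pics/w1b.png",cv2.resize(im,(800,600),interpolation=cv2.INTER_CUBIC))
np.savez("w1.npz",p=s["position"],q=s["ee_rot"])
```

```text
[459.44009292  95.04507402 190.37612229] [ 9.87113364e-01 -1.60022513e-01  3.12725922e-05 -4.34012122e-05]
```

View pics/w1b.png

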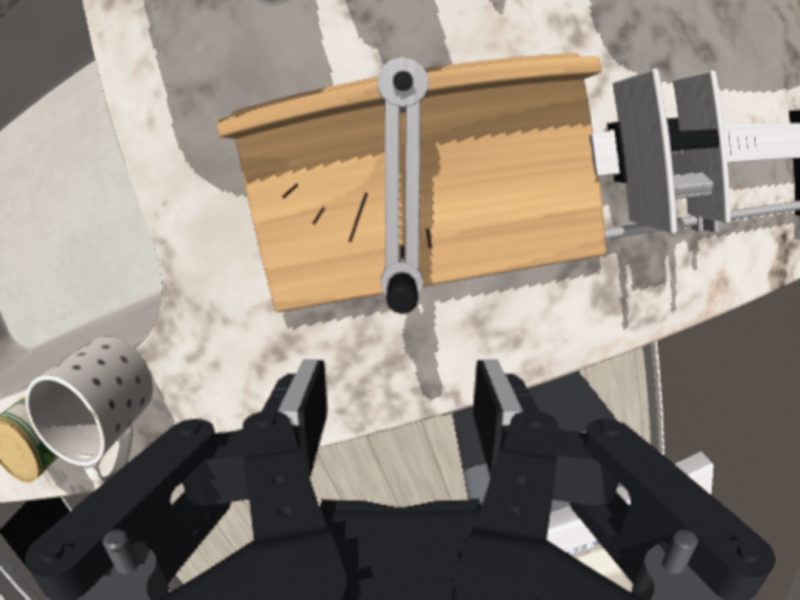

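The wrist view (800x600) shows the pivot at (403,81), knob top at (402,297), ticks at 60 (290,190), 45 (318,215), the long one (350,241)-(366,194), and 0 (429,238). The arm covers the 15° tick.

```bash
cat >> h.py <<'E'
def wrist_ray(u,v,pos,q,z,sc=800/560):
    c=optics.camera_info("wrist");K=np.array(c["camera_matrix"]);T=np.array(c["T_tool_cam"])
    x=((u+.5)/sc-.5-K[0,2])/K[0,0]; y=((v+.5)/sc-.5-K[1,2])/K[1,1]; r=np.hypot(x,y)
    d=np.array([np.sin(r)*x/r,-np.sin(r)*y/r,-np.cos(r)])
    M=R.from_quat(q).as_matrix(); o=M@T[:3,3]+pos; d=M@T[:3,:3]@d
    return o+d*(z-o[2])/d[2]
E
cat > w1.py <<'E'
from h import *
np.set_printoptions(precision=1,suppress=True)
d=np.load("w1.npz"); W=lambda u,v,z:wrist_ray(u,v,d["p"],d["q"],z)
pts=dict(piv=(403,81,64),knob=(402,298,98),bl=(277,310,18),br=(606,253,18),ft_l=(220,125,48),ft_r=(600,58,48),fnear_l=(220,136,48),
 t30a=(350,241,18),t30b=(366,194,18),t0a=(431,247,18),t0b=(428,229,18),t45a=(314,222,18),t45b=(323,208,18),t60a=(283,196,18),t60b=(297,184,18),pl_n=(671,230,87),pl_f=(656,70,87),po_n=(724,219,82),po_f=(715,72,82))
w={k:W(*v)[:2] for k,v in pts.items()}
for k,v in w.items(): print(k,v)
yaw=lambda a,b:np.degrees(np.arctan2(*(w[b]-w[a])[::-1]))
print("board yaw",yaw('br','bl')-90,"fence",yaw('ft_r','ft_l')-90,"len",np.linalg.norm(w['bl']-w['br']))
a=w['knob']-w['piv'];print("arm len",np.linalg.norm(a))
g=(yaw('br','bl')+yaw('ft_r','ft_l'))/2-90
ang=lambda v:180+g-np.degrees(np.arctan2(v[1],v[0]))
print(g,"arm",ang(a)%360)
for t in('t0a','t0b','t30a','t30b','t45a','t45b','t60a','t60b'): print(t,ang(w[t]-w['piv']),np.linalg.norm(w[t]-w['piv']))
print("tick30 dir",ang(w['t30a']-w['t30b']))
for n in w:
  v=w[n]-w['piv'];c,s=np.cos(np.radians(g)),np.sin(np.radians(g));print(n,"guide rel pivot",np.array([c*v[0]+s*v[1],-s*v[0]+c*v[1]]))
E
python3 w1.py
```

```text
piv [573.1  54.9]
knob [461.5  92.6]
bl [458.9 188.9]
br [424.4 -53.4]
ft_l [591.4 170.2]
ft_r [559.3 -73.5]
fnear_l [584.6 172.5]
t30a [488.9 120.8]
t30b [515.8  99.8]
t0a [467.3  69.4]
t0b [479.9  67.5]
t45a [509.5 139.9]
t45b [516.5 130.7]
t60a [533.9 154.3]
t60b [538.2 142.1]
pl_n [447.9 -72.5]
pl_f [542.  -88.1]
po_n [ 441.9 -119.4]
po_f [ 534.8 -137.5]
board yaw -8.09267237961997 fence -7.497481016581716 len 244.80152481976538
arm len 117.85018388934341
-7.795076698100843 arm 10.861690706454795
t0a 0.018661892883159226 106.81248068634679
t0b -0.04641087015104972 94.1356459543678
t30a 30.247204680859568 106.99580169412471
t30b 30.312694014649196 72.8352893084086
t45a 45.41598242120885 106.24500172386819
t45b 45.45924385557824 94.66513082846114
t60a 60.67126748824313 106.90834839888369
t60b 60.398956847336265 94.0121623125518
tick30 dir 30.10757218957687
piv guide rel pivot [0. 0.]
knob guide rel pivot [-115.7   22.2]
bl guide rel pivot [-131.4  117.3]
br guide rel pivot [-132.7 -127.5]
ft_l guide rel pivot [  2.4 116.7]
ft_r guide rel pivot [   3.7 -129. ]
fnear_l guide rel pivot [ -4.5 118.1]
t30a guide rel pivot [-92.4  53.9]
t30b guide rel pivot [-62.9  36.8]
t0a guide rel pivot [-106.8    0. ]
t0b guide rel pivot [-94.1  -0.1]
t45a guide rel pivot [-74.6  75.7]
t45b guide rel pivot [-66.4  67.5]
t60a guide rel pivot [-52.4  93.2]
t60b guide rel pivot [-46.4  81.7]
pl_n guide rel pivot [-106.8 -143.2]
pl_f guide rel pivot [ -11.4 -145.8]
po_n guide rel pivot [-106.4 -190.4]
po_f guide rel pivot [ -11.9 -195.8]
```

```bash
python3 -c "
from h import *
to([460.8,92.7,70],-109)"
```

```text
slide [  1.9   1.7 120.3] yaw_y -108.44 t 2.2
dr [-0.    -0.     0.071]
```

Emit:
step_arm(motion=[{"slide": [2,1.7,40],"dr": [0,0,0],"jaw": 50},{"slide": [2,1.7,80],"dr": [0,0,0],"jaw": 50},{"slide": [2,1.7,110],"dr": [0,0,0],"jaw": 50},{"slide": [2,1.7,120],"jaw": 50,"dr": [0,0,0]},{"slide": [2,1.7,120],"jaw": 30,"dr": [0,0,0]},{"slide": [2,1.7,120],"jaw": 10,"dr": [0,0,0]},{"slide": [2,1.7,120],"jaw": 10,"dr": [0,0,0]},{"slide": [2,1.7,120],"jaw": 10,"dr": [0,0,0]}])

```text
clock: 3.2
position: [461.9, 92.8, 71.5]
ee_rot: [0.987, -0.16, 0.001, -0.001]
contact_force: [-1.1, 1.0, 5.1]
gripper_width: 16.2
grasp_force: 59.1
```

Run:
```python
from h import *
s=arm.read_state();print(s["gripper_width"],s["grasp_force"],s["position"])
k=s["position"][:2];piv=np.array([573.4,54.7]);v=k-piv;print(np.hypot(*v),172-np.degrees(np.arctan2(v[1],v[0])))
M=R.from_quat(s["ee_rot"]).as_matrix();a0=np.arctan2(v[1],v[0])
for f in (.25,.5,.75,1):
    a=a0+(np.radians(142)-a0)*f; t=piv+np.hypot(*v)*np.array([np.cos(a),np.sin(a)])
    print((M.T@np.r_[t-k,0]).round(1), np.degrees(a0-a)/8)
```

```text
16.17406824720493 59.08104658126831 [461.85597359  92.84709394  71.53903366]
117.88668543933896 10.880245062583327
[ 0.5 -9.8  0. ] 0.5974923417942707
[  1.8 -19.6   0. ] 1.1949846835885414
[  3.9 -29.2   0.1] 1.7924770253828122
[  6.8 -38.6   0.1] 2.3899693671770827
```

Emit:
step_arm(motion=[{"slide": [0.5,-9.8,0],"dr": [0,0,0.6],"jaw": 10},{"slide": [1.8,-19.6,0],"dr": [0,0,1.2],"jaw": 10},{"slide": [3.9,-29.2,0],"dr": [0,0,1.8],"jaw": 10},{"slide": [6.8,-38.6,0],"jaw": 10,"dr": [0,0,2.39]},{"slide": [6.8,-38.6,0],"jaw": 10,"dr": [0,0,2.39]},{"slide": [6.8,-38.6,0],"jaw": 10,"dr": [0,0,2.39]},{"slide": [6.8,-38.6,0],"jaw": 10,"dr": [0,0,2.39]},{"slide": [6.8,-38.6,0],"jaw": 10,"dr": [0,0,2.39]}])

```text
clock: 4.2
position: [480.5, 127.7, 71.6]
ee_rot: [0.947, -0.322, 0.001, -0.001]
contact_force: [-0.9, 2.1, 5.5]
gripper_width: 15.9
grasp_force: 59.1
```

Run:
```python
from h import *
s=arm.read_state();print(s["gripper_width"],s["grasp_force"],s["position"])
v=s["position"][:2]-[573.4,54.7];print(np.hypot(*v),172-np.degrees(np.arctan2(v[1],v[0])))
```

```text
15.895965805960866 59.13869647309184 [480.48260933 127.69249738  71.57268589]
118.15898680471639 30.15187944101899
```

Release, rise, and check with the wrist camera.

Emit:
step_arm(motion=[{"slide": [0,0,0],"dr": [0,0,0],"jaw": 20},{"slide": [0,0,0],"dr": [0,0,0],"jaw": 30},{"slide": [0,0,0],"dr": [0,0,0],"jaw": 50},{"slide": [0,0,-30],"jaw": 50,"dr": [0,0,0]},{"slide": [0,0,-80],"jaw": 50,"dr": [0,0,0]},{"slide": [0,0,-120],"jaw": 50,"dr": [0,0,0]},{"slide": [0,0,-120],"jaw": 50,"dr": [0,0,0]},{"slide": [0,0,-120],"jaw": 50,"dr": [0,0,0]}])

```text
clock: 5.2
position: [478.9, 126.5, 189.6]
ee_rot: [0.947, -0.322, -0.001, 0.0]
contact_force: [-0.4, -1.3, -0.9]
gripper_width: 50.1
grasp_force: 0.0
```

Run:
```python
from h import *
s=arm.read_state(); print(s["position"],s["ee_rot"])
im=optics.get_image("wrist")
cv2.imwrite("pics/w2b.png",cv2.resize(im,(800,600),interpolation=cv2.INTER_CUBIC))
np.savez("w2.npz",p=s["position"],q=s["ee_rot"])
```

```text
[478.87697351 126.51204523 189.55875317] [ 9.46599979e-01 -3.22409557e-01 -6.58326728e-04  3.52063341e-04]
```

View pics/w2b.png

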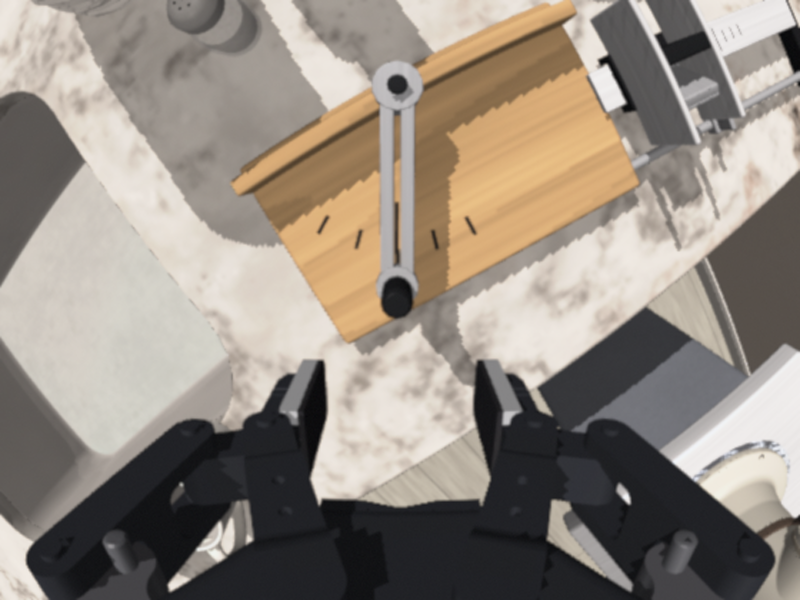

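The arm now lies over the long tick, which is visible in the slot at (397,212). The neighbouring ticks are at (359,239) and (434,239), and the knob top is at (397,302). I'll check the angle and plan the move to the leg.

Run:
```python
from h import *
d=np.load("w2.npz"); W=lambda u,v,z:wrist_ray(u,v,d["p"],d["q"],z)[:2]
p=W(397.5,84,66);a=lambda v:172-np.degrees(np.arctan2(v[1],v[0]))%360
for n,t in dict(knob=(397,302,98),barend=(397,287,62),slot=(397,212,18),t60=(323,224.5,18),t45=(359,239,18),t15=(434.5,239.5,18),t0=(471,226,18)).items(): print(n,a(W(*t)-p),np.hypot(*(W(*t)-p)))
print(p)
c,s=np.cos(np.radians(-8)),np.sin(np.radians(-8))
P=np.array([573.4,54.7])
G=lambda x,y:P+[c*x-s*y,s*x+c*y]
print("leg start",G(-59.1,-144.5-24.5))
to([*G(-59.1,-169),200],172)
```

```text
knob 29.65103202901284 117.4564246890863
barend 29.750206327789442 119.08092026733715
slot 29.995413400392636 78.6002412196754
t60 60.11292423180309 100.65800559812845
t45 44.875696158738535 100.59470628523998
t15 15.179557642755867 100.5505564620332
t0 -0.04983500032491861 100.97497002059522
[573.10241637  54.99351865]
leg start [ 491.35490308 -104.43017335]
slide [150.9 175.1 -10.8] yaw_y -127.61 t 5.25
dr [ 0.021 -0.     7.548]
```

Emit:
step_arm(motion=[{"slide": [25,29,-1.5],"dr": [0,0,1.26],"jaw": 70},{"slide": [50,58,-3],"dr": [0,0,2.52],"jaw": 85},{"slide": [75,87,-5],"dr": [0,0,3.77],"jaw": 85},{"slide": [101,117,-7],"jaw": 85,"dr": [0,0,5.03]},{"slide": [126,146,-9],"jaw": 85,"dr": [0,0,6.29]},{"slide": [151,175,-10],"jaw": 85,"dr": [0,0,7.55]},{"slide": [151,175,-10],"jaw": 85,"dr": [0,0,7.55]},{"slide": [151,175,-10],"jaw": 85,"dr": [0,0,7.55]}])

```text
clock: 6.25
position: [491.9, -103.9, 199.1]
ee_rot: [-0.656, 0.755, 0.001, -0.001]
contact_force: [-0.4, 0.2, 0.5]
gripper_width: 85.7
grasp_force: 0.0
```

Run:
```python
from h import *
s=arm.read_state(); print(s["position"],s["ee_rot"],s["gripper_width"],s["joints"])
im=optics.get_image("wrist")
cv2.imwrite("pics/w3b.png",cv2.resize(im,(800,600),interpolation=cv2.INTER_CUBIC))
np.savez("w3.npz",p=s["position"],q=s["ee_rot"])
```

```text
[ 491.87742555 -103.88894818  199.08298228] [-0.65629693  0.7545016   0.00084965 -0.0009743 ] 85.6846216772151 [ 1.15139612e-01  2.06108046e-01 -3.33481070e-01 -3.49471385e-04
 -1.03377522e+00 -2.53954790e-01]
```

View pics/w3b.png

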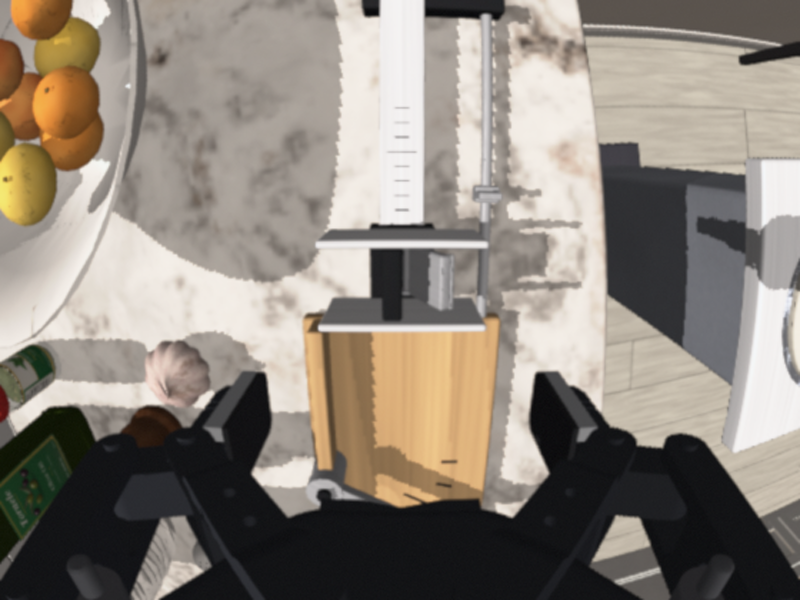

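Rail is vertical in the view. Stop plate top edge runs (320–483, 328), outer plate top (318–488, 243), fin x 372–403, lever top about (447,280), index tab about (487,191), rail edges x 380–424.

```bash
cat > w3.py <<'E'
from h import *
import sys
np.set_printoptions(precision=1,suppress=True)
def run(f,pts):
    d=np.load(f); t=np.radians(-8);c,s=np.cos(t),np.sin(t)
    P=np.array([573.4,54.7])-[c*59.5,s*59.5]
    for n,q in pts.items():
        w=wrist_ray(*q[:2],d["p"],d["q"],q[2])[:2]; v=w-P; print(n,w,"guide",np.array([c*v[0]+s*v[1],-s*v[0]+c*v[1]]))
    v=d["p"][:2]-P; print("tcp guide",np.array([c*v[0]+s*v[1],-s*v[0]+c*v[1]]))
E
python3 - <<'E'
from w3 import *
run("w3.npz",dict(st_f=(320,329,87),st_n=(484,328,87),ou_f=(318,244,82),ou_n=(487,243,82),rail_f=(380,180,24),rail_n=(424,180,24),tab1=(487,187,36),tab2=(487,193,36),tab_f=(475,190,36),tab_n=(500,190,36),finl=(371,318,82),finr=(402,318,82),fin_f2=(405,250,82),lev=(441,251,78),lev2=(441,306,78)))
E
```

```text
st_f [541.3 -88.8] guide [  47.6 -146.5]
st_n [445.7 -76. ] guide [ -48.8 -147.2]
ou_f [ 534.1 -137.8] guide [  47.4 -196.1]
ou_n [ 438.6 -125.2] guide [ -48.9 -196.9]
rail_f [ 496.4 -166.7] guide [  14.1 -230. ]
rail_n [ 467.  -162.7] guide [ -15.6 -230.1]
tab1 [ 426.8 -153.7] guide [ -56.7 -226.7]
tab2 [ 427.3 -149.7] guide [ -56.8 -222.7]
tab_f [ 435.1 -152.6] guide [ -48.7 -224.5]
tab_n [ 418.3 -150.7] guide [ -65.5 -225. ]
finl [510.9 -89.8] guide [  17.7 -151.8]
finr [492.8 -87.3] guide [  -0.6 -151.8]
fin_f2 [ 485.6 -127.3] guide [  -2.1 -192.4]
lev [ 465.1 -123.1] guide [ -23.  -191.2]
lev2 [469.  -90.2] guide [ -23.8 -158. ]
tcp guide [   0.8 -168.4]
```

Emit:
step_arm(motion=[{"slide": [2,1,40],"dr": [0,0,0],"jaw": 85},{"slide": [2,1,80],"dr": [0,0,0],"jaw": 85},{"slide": [2,1,105],"dr": [0,0,0],"jaw": 85},{"slide": [2,1,120],"dr": [0,0,0],"jaw": 85},{"slide": [2,1,130],"dr": [0,0,0],"jaw": 85},{"slide": [2,1,140],"dr": [0,0,0],"jaw": 85},{"slide": [2,1,150],"dr": [0,0,0],"jaw": 85},{"slide": [2,1,152],"dr": [0,0,0],"jaw": 85}])

```text
clock: 7.3
position: [490.9, -105.8, 47.8]
ee_rot: [-0.656, 0.755, 0.0, -0.0]
contact_force: [0.9, 0.5, 0.3]
gripper_width: 84.9
grasp_force: 0.0
```

Emit:
step_arm(motion=[{"slide": [8,0,0],"dr": [0,0,0],"jaw": 85},{"slide": [14,0,0],"dr": [0,0,0],"jaw": 85},{"slide": [26,0,0],"dr": [0,0,0],"jaw": 85},{"slide": [40,0,0],"dr": [0,0,0],"jaw": 85},{"slide": [54,0,0],"dr": [0,0,0],"jaw": 85},{"slide": [68,0,0],"dr": [0,0,0],"jaw": 85},{"slide": [78,0,0],"dr": [0,0,0],"jaw": 85},{"slide": [78,0,0],"dr": [0,0,0],"jaw": 85}])

```text
clock: 8.3
position: [480.4, -184.0, 48.4]
ee_rot: [-0.656, 0.755, -0.0, -0.0]
contact_force: [0.3, 1.7, 1.4]
gripper_width: 84.7
grasp_force: 0.9
```

Run:
```python
from h import *
s=arm.read_state(); print(s["position"],s["ee_rot"],s["contact_force"])
im=optics.get_image("wrist"); np.savez("w4.npz",p=s["position"],q=s["ee_rot"])
t=optics.get_image("top"); sd=optics.get_image("side")
for n,a in(("wrist4",im),("top4",t),("side4",sd)): cv2.imwrite(f"pics/{n}.png",a)
G=lambda p,x,y,z:[p[0]+np.cos(p[2])*x-np.sin(p[2])*y,p[1]+np.sin(p[2])*x+np.cos(p[2])*y,z]
p=np.load("p.npy")
for n in("top","side"): print(n,proj(n,G(p,-60,p[7],36)))
a=cv2.resize(im,(480,360))
a=cv2.resize(im[90:300,230:430],(400,420),interpolation=cv2.INTER_CUBIC)
b=cv2.resize(t[230:310,340:420],(400,400),interpolation=cv2.INTER_CUBIC)
c=sd[290:390,220:320]; c=cv2.resize(c,(400,400),interpolation=cv2.INTER_CUBIC)
o=np.zeros((600,800,3),np.uint8); 
o[:420,:400]=a; o[:400,400:]=b
o[400:600,400:600]=cv2.resize(c,(200,200)); o[420:600,:240]=cv2.resize(im,(240,180))
cv2.imwrite("pics/mix4.png",o)
cv2.imwrite("pics/c4.png",c)
```

```text
[ 480.36412503 -184.02252958   48.36070271] [-6.55863632e-01  7.54879354e-01 -2.40186971e-04 -1.44686282e-05] [0.2659878  1.70318602 1.39613046]
top (np.float64(381.544328998726), np.float64(285.04196270553024))
side (np.float64(273.9372913303244), np.float64(349.7734936950329))
```

View pics/mix4.png

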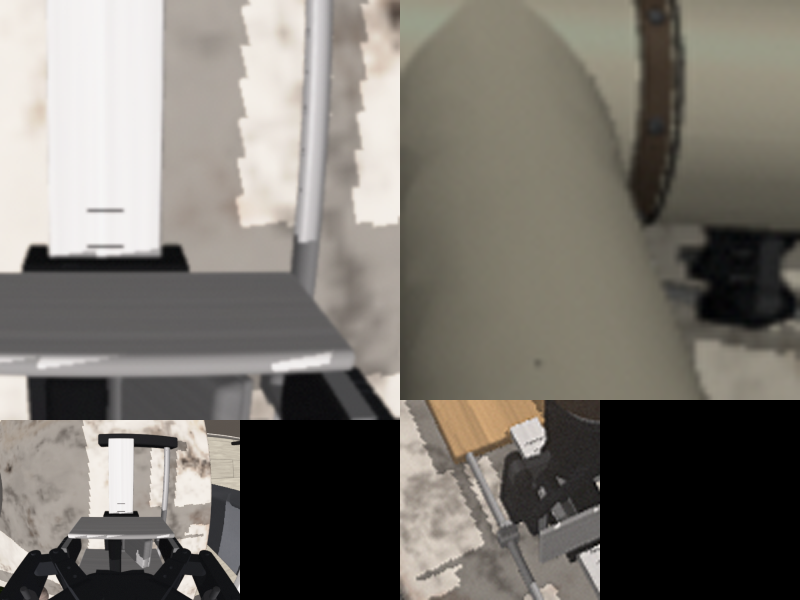

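The wrist and top views are occluded here. I'll make one composite of enlarged crops to compare the tab and plate positions in each camera.

Run:
```python
import cv2,numpy as np
o=np.zeros((600,800,3),np.uint8)
def put(f,r,c,h,w,s,y,x):
    a=cv2.imread(f"pics/{f}.png")[r:r+h,c:c+w]; a=cv2.resize(a,None,fx=s,fy=s,interpolation=cv2.INTER_CUBIC); a=cv2.convertScaleAbs(a,alpha=1.3)
    print(f,a.shape); o[y:y+a.shape[0],x:x+a.shape[1]]=a
put("w3b",175,300,165,215,1.8,0,0)
put("top0",228,340,64,72,5,0,400)
put("side0",270,245,90,95,3.2,310,0)
put("side4",295,245,90,130,3,325,400)
cv2.imwrite("pics/comp.png",o)
```

```text
w3b (297, 387, 3)
top0 (320, 360, 3)
side0 (288, 304, 3)
side4 (270, 390, 3)
```

View pics/comp.png

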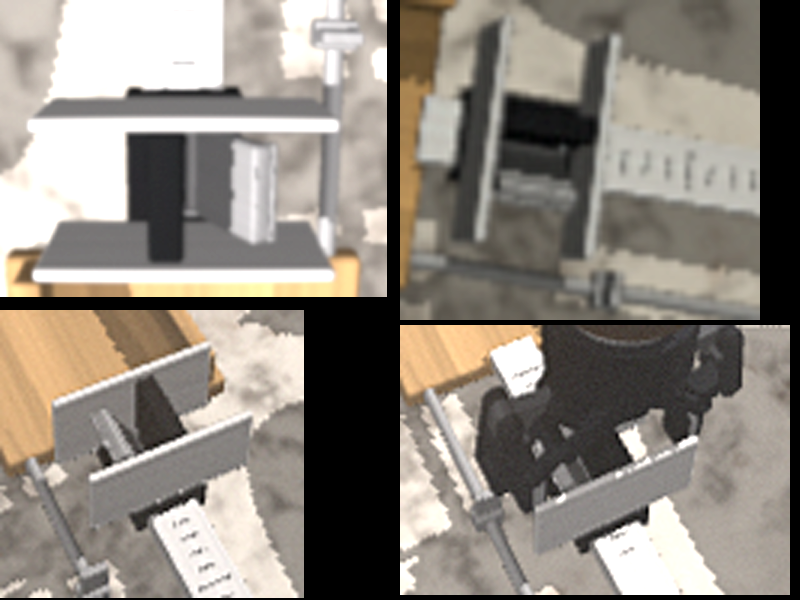

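Run:
```python
import cv2,numpy as np
a=cv2.cvtColor(cv2.imread("pics/w3b.png"),cv2.COLOR_BGR2GRAY)
print("rows 180-206, cols 470..504 step2"); 
for r in range(180,207,1): print(r,a[r,470:506:2])
b=cv2.cvtColor(cv2.imread("pics/top0.png"),cv2.COLOR_BGR2GRAY)
print("top cols 374-390")
for r in range(280,292): print(r,b[r,374:390])
c=cv2.cvtColor(cv2.imread("pics/side0.png"),cv2.COLOR_BGR2GRAY)
print("side cols 264-284")
for r in range(344,362): print(r,c[r,264:284])
```

```text
rows 180-206, cols 470..504 step2
180 [232 229 227 227 227 204 189 215 200 171 145 163 146 144 147 149 144 133]
181 [231 227 225 224 225 203 189 215 200 170 144 159 142 140 142 146 140 130]
182 [230 224 220 219 219 199 189 214 200 169 142 160 145 135 137 142 137 128]
183 [229 222 214 212 211 192 186 211 198 169 140 165 153 132 136 139 136 126]
184 [228 218 200 192 190 174 176 199 189 163 138 169 154 128 133 136 134 124]
185 [226 209 177 166 162 153 159 174 169 153 134 154 140 122 131 134 132 124]
186 [223 199 156 153 150 145 151 154 154 148 135 136 128 124 133 133 130 123]
187 [221 193 149 166 166 162 164 163 163 160 154 152 148 146 142 133 129 124]
188 [216 183 147 180 181 178 178 175 175 174 173 169 165 163 149 134 129 125]
189 [210 176 145 179 178 175 175 174 174 174 175 170 160 158 146 134 130 127]
190 [205 172 141 165 158 155 156 156 157 159 160 153 136 134 133 133 131 129]
191 [202 169 135 145 135 134 135 133 133 134 136 129 115 114 123 131 133 132]
192 [199 167 132 130 124 134 136 132 130 129 130 126 119 118 127 136 135 135]
193 [197 166 131 126 131 156 162 157 153 152 153 150
[... 2780 characters left out ...]
110]
354 [ 96  95 138 140 155 107  78  80  73  72  74  74  73  73  58 165 187 177
 121 106]
355 [103  96 157 155 131 119  86  74  72  75  72  72  70  59  86 169 186 187
 175 118]
356 [106  99 113 146 108 137  91  73  71  75  73  72  90 131 135 159 172 172
 178 174]
357 [110 100  86 105  99 115  89  71  67  74  91 130 138 147 132 131 155 161
 168 137]
358 [107  99  88  86  84  93  85  76  79 127 133 144 130  99  86 115 140 148
 158 161]
359 [113 104  98  93 108  84  91 132 133 139 118 115 111  72  58 111 136 146
 160 182]
360 [113 110 101 103 109  78  90 135 109  94  92 126 144 102  61 130 155 162
 169 177]
361 [116 115 106 106 110  88  84  91  80  79  91 131 152 138 109 158 174 170
 174 175]
```

Run:
```python
from h import *
from scipy.optimize import least_squares
from w3 import run
run("w3.npz",dict(stop=(484,327,87),outer=(487,245,82),tab=(490,195.8,36)))
d=np.load("w4.npz")
t=np.radians(-8);c,s=np.cos(t),np.sin(t)
P=np.array([573.4,54.7])-[c*59.5,s*59.5]
def gy(w): v=w[:2]-P; return c*v[0]+s*v[1],-s*v[0]+c*v[1]
print("w4 outer near",gy(wrist_ray(406,271,d["p"],d["q"],82,1)),"tcp",gy(d["p"]))
# per-camera: solve world point on plane z then guide y
def bp(n,u,v,z): return least_squares(lambda q:np.array(proj(n,[q[0],q[1],z]))-[u,v],[480,-100]).x
for n,l in dict(top=[("stop_f",361,232,87),("stop_n",356.2,276,87),("out_f",340+215/5,228+38/5,82),("out_n",340+190/5,228+256/5,82),("tab",382.8,285.3,36)],
 side=[("stop_n",262.2,299.1,87),("stop_f",310.6,281.6,87),("out_n",273.7,323.1,82),("out_f",323.1,303.7,82),("tab",274.5,350.3,36),("out_n4",290,357.7,82),("out_f4",344,333.3,82)]).items():
  for k,u,v,z in l: print(n,k,np.round(gy(bp(n,u-.0,v-.0,z)),1))
```

```text
stop [445.6 -76.6] guide [ -48.8 -147.8]
outer [ 438.7 -124. ] guide [ -49.  -195.7]
tab [ 425.5 -147.6] guide [ -58.8 -220.9]
tcp guide [   0.8 -168.4]
w4 outer near (np.float64(-48.94568373750429), np.float64(-264.0380012323994)) tcp (np.float64(0.5932984774025272), np.float64(-249.3473895504794))
top stop_f [  46.  -147.2]
top stop_n [ -50.  -149.3]
top out_f [  46.6 -197.1]
top out_n [ -49.1 -197.9]
top tab [ -59.1 -221.2]
side stop_n [ -48.4 -147.5]
side stop_f [  47.8 -150.1]
side out_n [ -48.8 -197.4]
side out_f [  46.2 -199.1]
side tab [ -58.5 -219.6]
side out_n4 [ -51.3 -264.6]
side out_f4 [  48.1 -264.2]
```

Emit:
step_arm(motion=[{"slide": [3,1.3,0],"dr": [0,0,0],"jaw": 85},{"slide": [5.2,1.3,0],"dr": [0,0,0],"jaw": 85},{"slide": [5.2,1.3,0],"dr": [0,0,0],"jaw": 85},{"slide": [5.2,1.3,0],"dr": [0,0,0],"jaw": 85},{"slide": [5.2,1.3,0],"dr": [0,0,0],"jaw": 85},{"slide": [5.2,1.3,0],"dr": [0,0,0],"jaw": 85},{"slide": [5.2,1.3,0],"dr": [0,0,0],"jaw": 85},{"slide": [5.2,1.3,0],"dr": [0,0,0],"jaw": 85}])

```text
clock: 9.45
position: [478.4, -188.0, 48.3]
ee_rot: [-0.656, 0.755, -0.0, 0.0]
contact_force: [2.7, 2.9, -1.0]
gripper_width: 85.2
grasp_force: 1.5
```

```bash
cat > chk.py <<'E'
from h import *
import sys
t=np.radians(-8);c,s=np.cos(t),np.sin(t)
P=np.array([573.4,54.7])-[c*59.5,s*59.5]
def gy(w): v=w[:2]-P; return np.round([c*v[0]+s*v[1],-s*v[0]+c*v[1]],2)
S=arm.read_state(); im=optics.get_image("side"); cv2.imwrite(f"pics/side_{sys.argv[1]}.png",im)
a=cv2.imread("pics/side4.png",0); b=cv2.cvtColor(im,cv2.COLOR_BGR2GRAY)
# outer plate patch shift by sub-pixel ECC, side4 -> now
x0,y0,w,h=286,328,66,52
W=np.eye(2,3,dtype=np.float32)
cc,W=cv2.findTransformECC(a[y0:y0+h,x0:x0+w],b[y0:y0+h,x0:x0+w],W,cv2.MOTION_TRANSLATION)
q=np.array(W[:,2]); g=lambda y:np.array([P[0]+0*c-s*y,P[1]+s*0+c*y,60])
u=np.array(proj("side",g(-269)))-proj("side",g(-264)); print("tcp",gy(S["position"]),S["position"][2],"shift px",q,"moved mm",5*(q@u)/(u@u),"cc",cc)
print(S["contact_force"],S["gripper_width"],S["grasp_force"])
# tab shift
x0,y0,w,h=262,340,24,26
W=np.eye(2,3,dtype=np.float32);print("tab shift",cv2.findTransformECC(a[y0:y0+h,x0:x0+w],b[y0:y0+h,x0:x0+w],W,cv2.MOTION_TRANSLATION)[1][:,2])
E
python3 chk.py 5
```

```text
tcp [  -0.77 -253.53] 48.27804072558911 shift px [1.3335834 2.4670615] moved mm 4.692211664193273 cc 0.9634368096257521
[ 2.69830731  2.85308875 -0.97457939] 85.1599063122997 1.5209060534834862
tab shift [-0.32515448  0.61020327]
```

Emit:
step_arm(motion=[{"slide": [0.7,0,0],"dr": [0,0,0],"jaw": 85},{"slide": [0.7,0,0],"dr": [0,0,0],"jaw": 75},{"slide": [0.7,0,0],"dr": [0,0,0],"jaw": 65},{"slide": [0.7,0,0],"dr": [0,0,0],"jaw": 55},{"slide": [0.7,0,0],"dr": [0,0,0],"jaw": 45},{"slide": [0.7,0,0],"dr": [0,0,0],"jaw": 35},{"slide": [0.7,0,0],"dr": [0,0,0],"jaw": 25},{"slide": [0.7,0,0],"dr": [0,0,0],"jaw": 12}])

```text
clock: 10.5
position: [479.9, -189.2, 49.1]
ee_rot: [-0.657, 0.754, -0.001, 0.0]
contact_force: [3.4, 1.9, 4.1]
gripper_width: 20.3
grasp_force: 62.9
```

Emit:
step_arm(motion=[{"slide": [0,0,0],"dr": [0,0,0],"jaw": 5},{"slide": [0,0,0],"dr": [0,0,0],"jaw": 5},{"slide": [0,0,0],"dr": [0,0,0],"jaw": 5},{"slide": [0,0,0],"dr": [0,0,0],"jaw": 5},{"slide": [0,0,0],"dr": [0,0,0],"jaw": 5},{"slide": [0,0,0],"dr": [0,0,0],"jaw": 5},{"slide": [0,0,0],"dr": [0,0,0],"jaw": 5},{"slide": [0,0,0],"dr": [0,0,0],"jaw": 5}])

```text
clock: 11.5
position: [480.1, -188.8, 49.2]
ee_rot: [-0.657, 0.754, -0.001, 0.001]
contact_force: [5.1, 0.4, 6.7]
gripper_width: 20.1
grasp_force: 60.6
```

```bash
python3 chk.py 6
python3 - <<'E'
from h import *
s=arm.read_state(); w=optics.get_image("wrist"); np.savez("w6.npz",p=s["position"],q=s["ee_rot"]); t=cv2.imread("pics/side_6.png")
o=np.zeros((600,800,3),np.uint8)
o[:420,:400]=cv2.resize(w[180:390,180:380],(400,420),interpolation=cv2.INTER_CUBIC)
o[:360,410:800]=cv2.resize(t[285:405,245:375],(390,360),interpolation=cv2.INTER_CUBIC)
cv2.imwrite("pics/mix6.png",o)
E
```

```text
tcp [   0.99 -254.11] 49.16645885195337 shift px [1.8705897 2.6087372] moved mm 5.350220243163306 cc 0.8616534890773128
[5.1332426  0.37014814 6.74888854] 20.101056226071154 60.590921491384506
tab shift [ 4.774624  -6.8626957]
```

View pics/mix6.png

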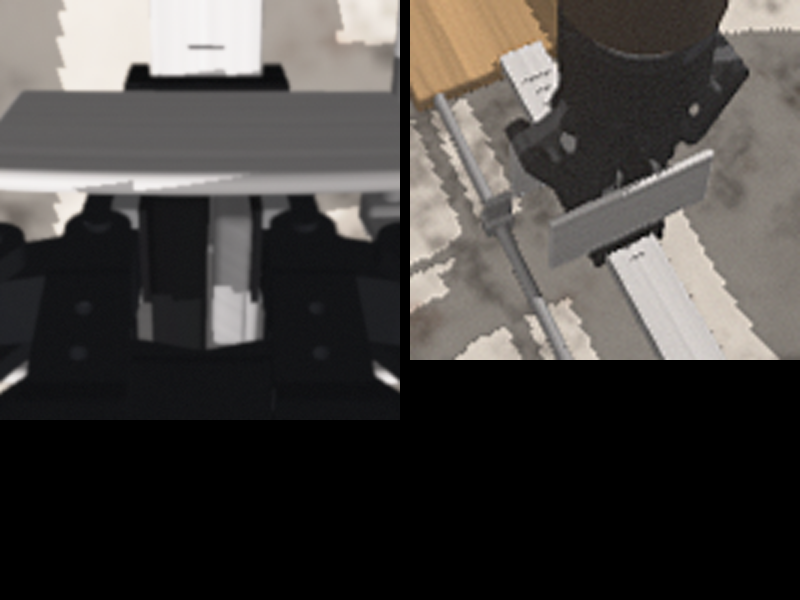

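The picture shows the lever flat against the fin between the pads, the outer plate near corner at side pixel (292.7,359), and the tab block still at about (274,355). Last numeric check of tab and plate.

Run:
```python
from h import *
from scipy.optimize import least_squares
t=np.radians(-8);c,s=np.cos(t),np.sin(t);P=np.array([573.4,54.7])-[c*59.5,s*59.5]
def gy(w): v=w[:2]-P; return np.round([c*v[0]+s*v[1],-s*v[0]+c*v[1]],2)
bp=lambda u,v,z:least_squares(lambda q:np.array(proj("side",[q[0],q[1],z]))-[u,v],[480,-100]).x
for u,v in((292.7,359),(345.3,335.7)): print(gy(bp(u,v,82)))
a=cv2.imread("pics/side0.png"); a4=cv2.imread("pics/side4.png");b=cv2.imread("pics/side_6.png")
T=a[345:362,267:281]
for n,im in(("4",a4),("5",cv2.imread("pics/side_5.png")),("6",b)):
    r=cv2.matchTemplate(im[338:370,260:290],T,cv2.TM_CCOEFF_NORMED); print("tab",n,cv2.minMaxLoc(r)[1::2],"expect (7,7)",r[6:9,6:9].round(2).tolist())
T=a4[330:375,292:345]  # plate
# outer plate template from side0, moved
b6=cv2.cvtColor(b,cv2.COLOR_BGR2GRAY);b5=cv2.imread("pics/side_5.png",0)
W=np.eye(2,3,dtype=np.float32);cc,W=cv2.findTransformECC(b5[335:385,288:350],b6[335:385,288:350],W,cv2.MOTION_TRANSLATION);print(W[:,2],cc)
d=np.load("w6.npz");print("w6 outer",gy(wrist_ray(180+200/2,180+184/2,d["p"],d["q"],82,1)))
d=np.load("w4.npz");print("w4 outer mid",gy(wrist_ray(300,90+366/2,d["p"],d["q"],82,1)))
```

```text
[ -48.44 -268.3 ]
[  47.71 -268.85]
tab 4 (0.27161040902137756, (7, 7)) expect (7,7) [[0.03999999910593033, 0.18000000715255737, 0.20000000298023224], [0.11999999731779099, 0.27000001072883606, 0.2199999988079071], [0.10000000149011612, 0.20999999344348907, 0.15000000596046448]]
tab 5 (0.2642061114311218, (10, 13)) expect (7,7) [[-0.019999999552965164, 0.09000000357627869, 0.1599999964237213], [-0.009999999776482582, 0.12999999523162842, 0.17000000178813934], [-0.03999999910593033, 0.07999999821186066, 0.10000000149011612]]
tab 6 (0.364724338054657, (7, 7)) expect (7,7) [[0.18000000715255737, 0.3499999940395355, 0.23999999463558197], [0.14000000059604645, 0.36000001430511475, 0.2199999988079071], [0.07999999821186066, 0.2800000011920929, 0.15000000596046448]]
[0.43839696 0.25601292] 0.9063959698860863
w6 outer [   0.92 -269.35]
w4 outer mid [  -6.82 -264.55]
```

```bash
python3 -c "
from bench import arm
print(arm.job_done())"
```

```text
the job is handed in; nothing more can be done
None
```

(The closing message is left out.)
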